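# Sort the sculptor's offcuts into their trays

### The arm

A 6-joint arm with a two-finger parallel gripper is mounted at the origin on the work surface. World frame = base frame: x ahead of the robot, y to its left, z up, the work surface at z = 0. Lengths are in m, angles in rad, forces in N, time in s.
With the tool pointing down it reaches from about 0.375 to 0.925 m from the base axis. Payload 5.7 kg.
Tool frame: the origin (TCP) lies between the finger pads; the fingertips stand ahead of it and the grasp point (between the pads) lies 2 mm behind it (tip_reach is the z of the fingertips in the tool frame, in m); z points along the fingers, y is the line along which they close (so a half turn about z gives the same grasp; the last joint's range is limited). The gripper opens to 85 mm and grips with 20 to 120 N. Pads are 22 mm wide; open, the fingers measure 114 mm over their backs; the gripper's body (76 mm by 85 mm) begins 54 mm behind the grasp point. The pads swing forward as they close: fully open they stand 13 mm farther back than shut.
Start: joints at [-0.115, 0.359, 1.51, -0, 1.272, -0.115], TCP at [0.6, -0, 0.248] pointing down, gripper open.
Joint ranges: [-2.97, 2.97], [-1.01, 2.36], [0.21, 2.38], [-0.96, 4.11], [0.2, 2.71], [-2.98, 2.98]. Speed limits (rad/s): [2.39, 2.39, 3.14, 3.14, 3.14, 3.14].

### API

Orientations are given as a unit quaternion [w, x, y, z].
In Python, from workcell import observe, camera, job_done, tip_reach gives the robot as it stands. The module is installed in compiled form; this text tells all that it offers.
- The arm moves only by the tool step_arm, never from a script. Its argument "increments" is a list that holds one entry, the list of rows, each a list of 7 numbers: the closure, from -1 (fully open) to 1 (shut), then the shift along the world's x, y, z in mm, then the turn, a rotation vector about the world's x, y, z in rad. In form: [[[claw, dx, dy, dz, ax, ay, az], ...]]. A call has 1 to 12 rows; each row is the pose to reach, as a shift and turn from the pose commanded when the call began; what a row does not reach only later rows make up. A row lasts 1/12 s, in which the tool goes at most 41.7 mm and 7.16 degrees, less where a joint would pass 70% of its speed; a pose out of reach is approached as far as the arm can. A call with a gripper value outside its range is refused whole. The fingers move at their own pace and stop on an object; the grip force is fixed at half the most. Time passes only in rows, so rows that repeat a pose let the fingers close. It gives the time, the measured TCP pose, the force, the opening and the grip force at its end, in the units of the state.
- observe(): the state, without advancing time (a new reading comes with each control period).
- camera(name): name is "scene" or "side" or "wrist"; returns a dict with "img" (480x640x3 uint8, blue, green, red), "range_z" (480x640 float32, m along the optical axis (not along the pixel's ray), 0 where there is no reading), "camera_matrix" (3x3 intrinsics, pixels), "camera_from_world" (4x4, takes a point from world to camera coordinates); the wrist camera has in their place "T_tool_cam" (4x4, takes a point from camera to tool coordinates, whose origin is the TCP and whose axes are the flange's). Camera axes: x right, y down, z forward; pixel columns grow to the right and rows downward; lengths in m; the calibration is good to about 2 mm. A picture is of the moment at which its call begins: read the wrist's pose just before it.
- job_done(): hands the job in; it is judged then, once.
The state is a dict: "t": time; "joints": joint angles; "joint_vel": joint speeds; "tau": joint torques, N m; "position": TCP position; "tcp_rot": TCP orientation; "contact_force": force on the tool from outside, world axes, zero at the start; "ft_torque": the same for the moment, N m; "finger_gap": opening from 0.0 (shut) to 1.0 (fully open); "grasp_force": force on a finger pad.
Only numpy, scipy, OpenCV 4.12 (cv2) and the standard library are available. Lean on these libraries where they do the work, as an engineer would, in place of code of your own. Each camera call takes 0.05 s, during which the arm holds its last target. There are 200 camera calls.

### The job

Clear the sculptor's bench: put both pine offcuts into the green tray, both rusty steel offcuts into the black tray, and the little plaster head into the blue tray. Each piece must end up inside its tray, standing flat on the tray's floor the same way up as it stands now, not on the rim or on another piece; never tip the plaster head over, and leave the mug where it is.

Things in the scene. Friction and masses are not known exactly. Their poses are not given: they have to be found in the camera images.
- lap_offcut: PINE offcut with a half-lap sawn in one end: 56 long (x) x 32 wide (y), 48 high over x = -28 to +8 mm and 24 high over the rest; 50 g. Stands on the table, any yaw. Origin: centre of its underside, z up. Pinch the tall part across y (32 mm).
- dowel_offcut: PINE offcut block, 44 long (x = -28 to +16 mm) x 34 wide (y) x 48 high, with two 10 mm dowels sticking out of its +x end to x = +28 mm; 50 g. Stands on the table, any yaw. Origin: under the middle of the 56 mm overall length, on its underside, z up. Pinch the block across y (34 mm).
- channel_offcut: RUSTY brown STEEL U-channel offcut, open side up: 56 long (x) x 40 wide (y) x 48 high, walls 6 thick; 200 g. Any yaw. Origin: centre of its underside, z up. Pinch it across y (40 mm).
- tee_offcut: RUSTY brown STEEL T-section offcut standing on its flange: flange 56 long (x) x 44 wide (y) x 6 thick, with an upright web 10 thick (y), 56 long, up to 48 high along the middle; 220 g. Any yaw. Origin: centre of its underside, z up. Pinch the web across y (10 mm).
- plaster_head: small off-white PLASTER head on a round foot: foot 52 diameter x 10 high, narrow neck, head round, 40 diameter between 34 and 50 mm height, 62 high overall; 110 g. Face towards its -x. Origin: centre of its underside, z up. Pinch the head (40 mm) between 34 and 50 mm height, best across y.
- timber_tray: shallow open GREEN plastic tray, for pine; outside 108 (its x) x 158 (its y) x 20 high, walls and floor 4 thick, so the inside is 100 x 150 and the floor lies 4 mm above the origin. Fixed to the table, turned up to 0.25 rad. Origin: centre of its underside; z up. Positions of the three trays are shuffled.
- steel_tray: shallow open BLACK plastic tray, for steel; outside 108 (its x) x 158 (its y) x 20 high, walls and floor 4 thick, so the inside is 100 x 150 and the floor lies 4 mm above the origin. Fixed to the table, turned up to 0.25 rad. Origin: centre of its underside; z up. Positions of the three trays are shuffled.
- plaster_tray: shallow open BLUE plastic tray, for plaster; outside 108 (its x) x 158 (its y) x 20 high, walls and floor 4 thick, so the inside is 100 x 150 and the floor lies 4 mm above the origin. Fixed to the table, turned up to 0.25 rad. Origin: centre of its underside; z up. Positions of the three trays are shuffled.
- mug: white ceramic mug, 72 diameter x 80 high, standing upright beyond the offcuts, in the gap between two trays; must not be disturbed. Origin: centre of its underside; handle towards its +y.

How it is judged:
By the outcome, as a careful person would: the job done as asked, in the order asked, and still so for the second after the job is handed in, with the robot touching nothing.
It also fails if it takes over 120 s, if anything falls off the work surface, if the arm or the gripper's body presses on something with over 40 N, if the wrist force passes 120 N, or if a joint passes its speed limit or range.

## Working session

There is one attempt and no reset: what is moved stays moved. The work goes in short steps, Python scripts to look and compute and a tool call to move; the robot and the scene stay as the last step left them, time stands still between calls to the robot, and variables do not carry over. Pictures are saved under pics/ and viewed, at most 14 in all, crops included, and the job is handed in when it is done.

Besides the shell and the picture viewer there is one more tool, called after "Emit:" as name(argument=value, ...) on one line, values as JSON. step_arm: Moves the arm, as the interface text tells. Its arguments: {"type":"object","properties":{"increments":{"type":"array","items":{"type":"array","items":{"type":"array","items":{"type":"number"}}}}},"required":["increments"]}

```bash
mkdir -p pics; python3 - <<'E'
from workcell import *
import cv2,numpy as np
print(observe(),tip_reach)
for n in ("scene","side"):
    c=camera(n); cv2.imwrite(f"pics/{n}0.png",c["img"]); np.savez(f"{n}0.npz",**c)
    print(n,c["camera_matrix"],c["camera_from_world"])
E
```

```text
{'t': 0.0, 'joints': array([-1.15085251e-01,  3.59520581e-01,  1.51143419e+00,  1.84490946e-05,
        1.27247664e+00, -1.15124012e-01]), 'joint_vel': array([ 0.00085297,  0.0016025 , -0.00110356,  0.00069067, -0.00155208,
       -0.00142473]), 'tau': array([ 1.96551155e-03, -5.27614331e+01, -2.78626120e+01, -6.37880498e-05,
        1.32890840e-02, -2.81424428e-05]), 'position': array([5.99359887e-01, 8.14909394e-05, 2.47443598e-01]), 'tcp_rot': array([-7.25937751e-04,  7.07094701e-01,  7.07118264e-01, -5.64225817e-04]), 'contact_force': array([0.9012376 , 0.43229118, 0.3673891 ]), 'ft_torque': array([-0.01807491,  0.02168255, -0.02163704]), 'grasp_force': 0.0, 'finger_gap': 1.0010456795733929} 0.017
scene [[472.58833896   0.         325.85952068]
 [  0.         472.58833896 246.33112292]
 [  0.           0.           1.        ]] [[ 0.38371876  0.92336166  0.01277308 -0.22146599]
 [ 0.76702932 -0.31098889 -0.56120578 -0.40133738]
 [-0.51422361  0.22514251 -0.82757774  1.44701499]
 [ 0.          0.          0.          1.        ]]
side [[475.65143214   0.         317.17507971]
 [  0.         475.65143214 237.01590394]
 [  0.           0.           1.        ]] [[ 0.99922883 -0.03596338  0.01576007 -0.56923532]
 [-0.01235159 -0.66889655 -0.74325288  0.01687473]
 [ 0.03727174  0.74248505 -0.66882492  0.97263289]
 [ 0.          0.          0.          1.        ]]
```

View pics/scene0.png

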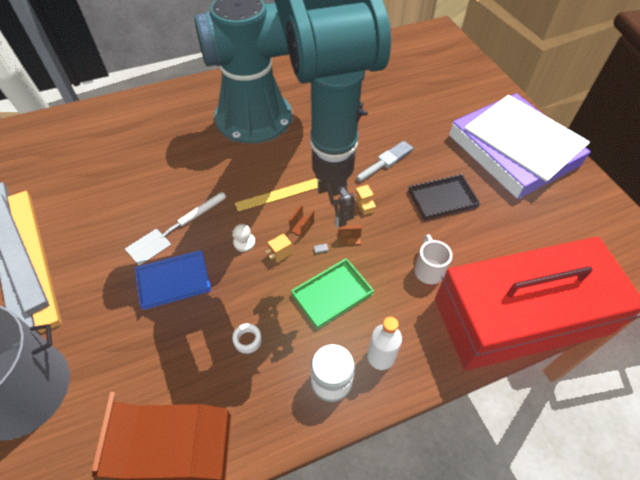

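View pics/side0.png

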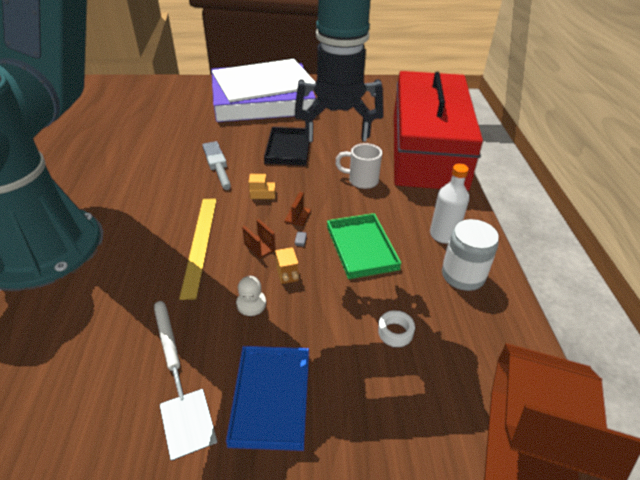

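```bash
cat > h.py <<'E'
from workcell import *
import cv2,numpy as np
from scipy.spatial.transform import Rotation as R
def cloud(c,o=None):
    K=c["camera_matrix"];z=c["range_z"];v,u=np.nonzero(z>0);d=z[v,u]
    p=np.c_[(u-K[0,2])/K[0,0]*d,(v-K[1,2])/K[1,1]*d,d,np.ones(len(d))]
    if "T_tool_cam" in c:
        T=np.eye(4);T[:3,:3]=R.from_quat(o["tcp_rot"],scalar_first=True).as_matrix();T[:3,3]=o["position"];T=T@c["T_tool_cam"]
    else: T=np.linalg.inv(c["camera_from_world"])
    return (p@T.T)[:,:3],c["img"][v,u]
def top(P,C,x1,y1,nx,ny,s,zmax=.12):
    """row=(x1-x)*s, col=(y1-y)*s ; s px per m"""
    m=(P[:,2]<zmax)&(P[:,2]>-.02);P=P[m];C=C[m];i=np.argsort(P[:,2]);P=P[i];C=C[i]
    r=np.round((x1-P[:,0])*s).astype(int);q=np.round((y1-P[:,1])*s).astype(int)
    k=(r>=0)&(r<nx)&(q>=0)&(q<ny);im=np.zeros((nx,ny,3),np.uint8);h=np.full((nx,ny),np.nan)
    im[r[k],q[k]]=C[k];h[r[k],q[k]]=P[k,2];return im,h
E
python3 - <<'E'
from h import *
o=observe();c=camera("wrist");cv2.imwrite("pics/wrist0.png",c["img"]);print(c["T_tool_cam"],c["camera_matrix"])
cl=[cloud(dict(np.load(f"{n}0.npz"))) for n in("scene","side")]+[cloud(c,o)]
for n,(P,C) in zip("abw",cl):
    m=(abs(P[:,2])<.02)&(abs(P[:,0]-.55)<.15)&(abs(P[:,1])<.3);print(n,np.median(P[m,2]))
P=np.vstack([a for a,_ in cl]);C=np.vstack([b for _,b in cl]);np.savez("cl0.npz",P=P,C=C)
im,h=top(P,C,.9,.4,600,800,1000)
im=np.where((im.sum(2)==0)[...,None],cv2.dilate(im,np.ones((5,5))),im)
cv2.imwrite("pics/top0.png",im)
E
```

```text
[[-4.81517230e-04 -9.48820325e-01 -3.15816020e-01  8.06055926e-02]
 [ 9.99999596e-01 -2.17209681e-04 -8.72102927e-04 -2.18453747e-05]
 [ 7.58870686e-04 -3.15816313e-01  9.48820047e-01 -1.26087360e-01]
 [ 0.00000000e+00  0.00000000e+00  0.00000000e+00  1.00000000e+00]] [[338.86357019   0.         319.62974239]
 [  0.         338.86357019 242.57604162]
 [  0.           0.           1.        ]]
a -0.0013095773597591176
b -0.000725294848707092
w 0.0006964146548507633
```

View pics/top0.png

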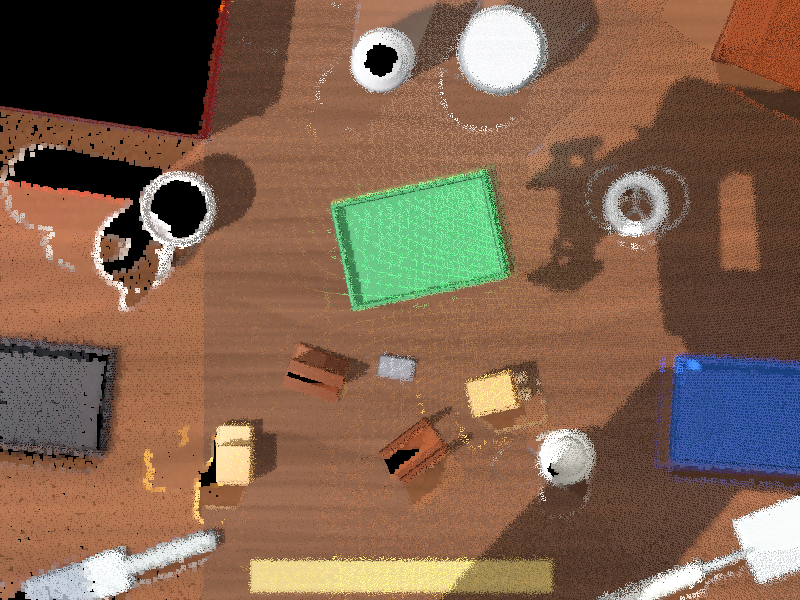

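View pics/wrist0.png

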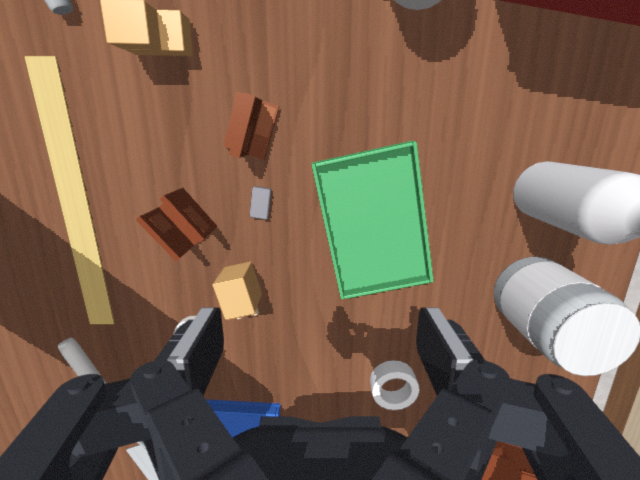

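```bash
cat > fit.py <<'E'
from h import *
def fit(P,C,x,y,r,z0,z1,s=1000,nmin=40):
    m=(np.hypot(P[:,0]-x,P[:,1]-y)<r)&(P[:,2]>z0)&(P[:,2]<z1)
    q=P[m]; im=np.zeros((600,1000),np.uint8)
    im[np.round((q[:,0]-.3)*s).astype(int).clip(0,599),np.round((q[:,1]+.5)*s).astype(int).clip(0,999)]=255
    im=cv2.morphologyEx(cv2.morphologyEx(im,cv2.MORPH_CLOSE,np.ones((5,5))),cv2.MORPH_OPEN,np.ones((4,4)))
    pts=cv2.findNonZero(im)[:,0]
    (cy,cx),(a,b),t=cv2.minAreaRect(pts.astype(np.float32))
    # long-axis yaw in world: image col=y,row=x ; angle t of side a from col axis
    if a<b:a,b,t=b,a,t+90
    yaw=90-t  # direction (col=cos t,row=sin t)->(x=sin t,y=cos t)
    return np.round([cx/s+.3,cy/s-.5],4),np.round([a+1,b+1],1),round((yaw+90)%180-90,1),np.round(np.median(q,0),4)
E
python3 - <<'E'
from fit import *
d=np.load("cl0.npz");P,C=d["P"],d["C"]
for n,a in dict(lap_top=(.44,.168,.05,.043,.054),lap_all=(.44,.168,.05,.018,.054),dow_top=(.508,-.1,.05,.043,.054),dow_all=(.508,-.1,.05,.015,.054),
  chan=(.448,-.013,.045,.035,.054),tee=(.528,.082,.045,.035,.054),tee_fl=(.528,.082,.045,.003,.054),head=(.443,-.166,.045,.034,.05),headtop=(.443,-.166,.045,.055,.07),foot=(.443,-.166,.045,.004,.014)).items(): print(n,*fit(P,C,*a))
hsv=cv2.cvtColor(C[None],cv2.COLOR_BGR2HSV)[0].astype(int)
for n,(x,y),m in(("green",(.66,-.02),abs(hsv[:,0]-65)<15),("blue",(.49,-.36),abs(hsv[:,0]-115)<12),("black",(.5,.36),hsv[:,1]<70)):
    print(n,*fit(P[m],C[m],x,y,.125,.012,.03)); print(n,*fit(P[m],C[m],x,y,.125,.002,.03))
print(fit(P,C,.533,.002,.03,.006,.05),fit(P,C,.69,.222,.04,.06,.1))
im,h=top(P,C,.6,.25,250,450,1000);im=np.where((im.sum(2)==0)[...,None],cv2.dilate(im,np.ones((3,3))),im)
cv2.imwrite("pics/mid.png",cv2.resize(im,(800,444),interpolation=cv2.INTER_NEAREST))
E
```

```text
lap_top [0.4375 0.166 ] [40. 35.] 0.0 [0.438  0.1655 0.0484]
lap_all [0.448  0.1655] [61. 38.] 0.0 [0.449  0.1637 0.045 ]
dow_top [ 0.5086 -0.0914] [50.3 37.1] -77.3 [ 0.5073 -0.0908  0.0481]
dow_all [ 0.5099 -0.0967] [61.1 37.3] -77.3 [ 0.5099 -0.091   0.0468]
chan [ 0.4512 -0.0132] [60.2 45.6] -52.8 [ 0.45   -0.0132  0.0463]
tee [0.53   0.0839] [58.9 15.9] 72.3 [0.5288 0.084  0.0479]
tee_fl [0.5296 0.0835] [61.1 49.5] 72.5 [0.5322 0.0825 0.0084]
head [ 0.4524 -0.1766] [38.4 15.3] 37.6 [ 0.4523 -0.1807  0.0432]
headtop [ 0.4451 -0.1659] [34.9 32.6] -11.3 [ 0.4446 -0.1685  0.0588]
foot [ 0.4445 -0.165 ] [55. 52.] -90.0 [ 0.4481 -0.1745  0.0104]
green [ 0.6611 -0.0184] [162.6 110.9] -77.8 [ 0.6694 -0.0177  0.0193]
green [ 0.6612 -0.0185] [163.2 111. ] -77.8 [ 0.661  -0.0153  0.0046]
blue [ 0.4876 -0.3505] [162.1 110.6] 86.7 [ 0.4906 -0.3299  0.0179]
blue [ 0.4879 -0.3505] [162.9 110.8] 86.3 [ 0.4858 -0.3429  0.0041]
black [0.5061 0.3689] [162.1 111.1] 84.8 [0.505  0.3573 0.0165]
black [0.5061 0.3693] [163.1 111.1] 84.8 [0.5035 0.3702 0.0045]
(array([0.535 , 0.0052]), array([36.8, 24. ]), 80.5, array([0.5339, 0.005 , 0.01  ])) (array([0.692 , 0.2226]), array([74.5, 73.5]), -76.0, array([0.6911, 0.2201, 0.0719]))
```

View pics/mid.png

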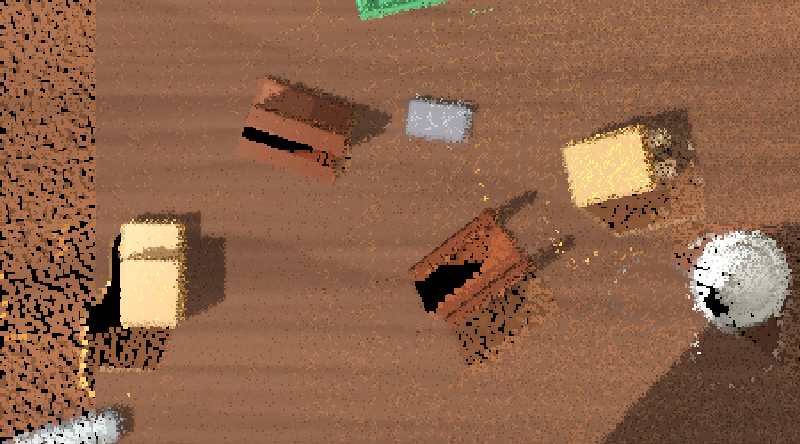

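Emit:
step_arm(increments=[[[-1,-100,100,-20,0,0,0.8],[-1,-162,166,-60,0,0,1.5708],[-1,-162,166,-98,0,0,1.5708],[-1,-162,166,-98,0,0,1.5708],[-1,-162,166,-98,0,0,1.5708],[-1,-162,166,-98,0,0,1.5708],[-1,-162,166,-98,0,0,1.5708],[-1,-162,166,-98,0,0,1.5708],[-1,-162,166,-98,0,0,1.5708],[-1,-162,166,-98,0,0,1.5708],[-1,-162,166,-98,0,0,1.5708],[-1,-162,166,-98,0,0,1.5708]]])

```text
t: 1.15
position: [0.4378, 0.1661, 0.1501]
tcp_rot: [-0.0, 0.032, 0.999, -0.0]
contact_force: [0.1, 0.7, 0.1]
finger_gap: 1.001
grasp_force: 0.0
```

```bash
cat > st.py <<'E'
from h import *
def st():
    o=observe();M=R.from_quat(o["tcp_rot"],scalar_first=True).as_matrix()
    print("t %.2f"%o["t"],np.round(o["position"]*1000,1),"close %.1fdeg z"%np.degrees(np.arctan2(M[1,1],M[0,1])),np.round(M[:,2],3),"j6",np.round(o["joints"][[0,5]],2),"F",np.round(o["contact_force"],1),"gap %.2f g %.1f"%(o["finger_gap"],o["grasp_force"]))
    return o
if __name__=="__main__": st()
E
python3 - <<'E'
from st import *
from fit import fit
o=st();c=camera("wrist");P,C=cloud(c,o);cv2.imwrite("pics/w1.png",c["img"])
print(fit(P,C,.438,.166,.05,.043,.054))
# enlarged crop of the head from first views
im=cv2.imread("pics/scene0.png")[215:260,220:265];im2=cv2.imread("pics/side0.png")[270:320,230:275]
cv2.imwrite("pics/head.png",np.hstack([cv2.resize(im,(390,400),interpolation=2),cv2.resize(im2,(390,400),interpolation=2)]))
E
```

```text
t 1.15 [437.8 166.1 150.1] close 86.3deg z [-0. -0. -1.] j6 [ 0.21 -1.29] F [0.1 0.7 0.1] gap 1.00 g 0.0
(array([0.437, 0.167]), array([37., 33.]), 0.0, array([0.4347, 0.1662, 0.0484]))
```

View pics/head.png

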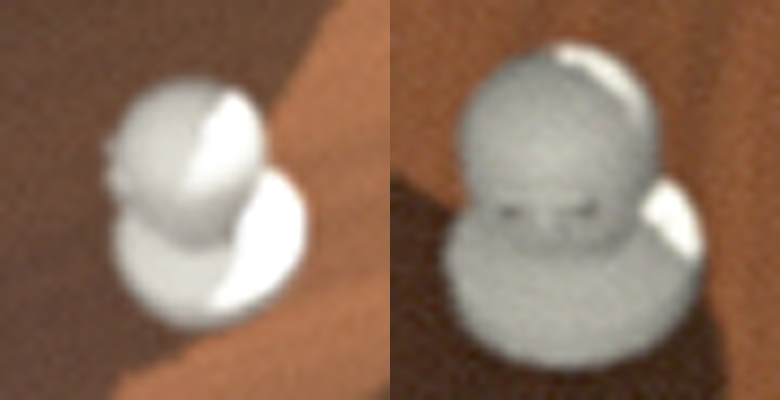

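Emit:
step_arm(increments=[[[-1,0,0,-30,0,0,0.065],[-1,0,0,-60,0,0,0.065],[-1,0,0,-85,0,0,0.065],[-1,0,0,-105,0,0,0.065],[-1,0,0,-114,0,0,0.065],[-1,0,0,-114,0,0,0.065],[1,0,0,-114,0,0,0.065],[1,0,0,-114,0,0,0.065],[1,0,0,-114,0,0,0.065],[1,0,0,-114,0,0,0.065],[1,0,0,-114,0,0,0.065],[1,0,0,-114,0,0,0.065]]])

```text
t: 2.2
position: [0.4388, 0.1662, 0.0374]
tcp_rot: [0.001, 0.003, 1.0, 0.0]
contact_force: [-0.0, -0.4, 8.4]
finger_gap: 0.364
grasp_force: 59.8
```

```bash
python3 st.py
```

```text
t 2.20 [438.8 166.2  37.4] close 89.7deg z [ 0.002  0.    -1.   ] j6 [ 0.21 -1.35] F [-0.  -0.4  8.4] gap 0.36 g 59.8
```

Emit:
step_arm(increments=[[[1,0,0,15,0,0,0],[1,0,0,40,0,0,0],[1,0,0,70,0,0,0],[1,0,0,100,0,0,0],[1,20,-13,100,0,0,-0.12],[1,45,-29,100,0,0,-0.24],[1,70,-45,100,0,0,-0.36],[1,95,-62,100,0,0,-0.48],[1,120,-78,100,0,0,-0.6],[1,145,-94,100,0,0,-0.72],[1,170,-110,100,0,0,-0.84],[1,190,-124,100,0,0,-0.96]]])

```text
t: 3.2
position: [0.6299, 0.0407, 0.1369]
tcp_rot: [0.001, 0.467, 0.884, 0.0]
contact_force: [0.5, 1.0, -0.2]
finger_gap: 0.364
grasp_force: 59.5
```

```bash
python3 st.py
```

```text
t 3.20 [629.9  40.7 136.9] close 34.3deg z [ 0.002 -0.    -1.   ] j6 [-0.04 -0.64] F [ 0.5  1.  -0.2] gap 0.36 g 59.5
```

Emit:
step_arm(increments=[[[1,10,-6,-5,0,0,-0.12],[1,21,-12,-20,0,0,-0.24],[1,21,-12,-40,0,0,-0.386],[1,21,-12,-60,0,0,-0.386],[1,21,-12,-76,0,0,-0.386],[1,21,-12,-86,0,0,-0.386],[1,21,-12,-92,0,0,-0.386],[1,21,-12,-95,0,0,-0.386],[1,21,-12,-95,0,0,-0.386],[1,21,-12,-95,0,0,-0.386]]])

```text
t: 4.03
position: [0.6497, 0.0301, 0.0423]
tcp_rot: [0.001, 0.625, 0.78, 0.0]
contact_force: [0.0, 1.2, 0.3]
finger_gap: 0.362
grasp_force: 59.7
```

```bash
python3 st.py
```

```text
t 4.03 [649.7  30.1  42.3] close 12.6deg z [ 0.002 -0.    -1.   ] j6 [-0.06 -0.28] F [0.  1.2 0.3] gap 0.36 g 59.7
```

Emit:
step_arm(increments=[[[1,0,0,-1,0,0,0],[1,0,0,-1,0,0,0],[-0.2,0,0,-1,0,0,0],[-0.2,0,0,-1,0,0,0],[-0.2,0,0,-1,0,0,0],[-0.2,0,0,-1,0,0,0],[-0.4,0,0,10,0,0,0],[-1,0,0,30,0,0,0],[-1,0,0,60,0,0,0],[-1,0,0,100,0,0,0],[-1,-40,-35,100,0,0,0],[-1,-80,-70,100,0,0,0]]])

```text
t: 5.03
position: [0.59, -0.025, 0.1453]
tcp_rot: [0.004, 0.624, 0.781, 0.002]
contact_force: [-1.9, -1.6, 0.3]
finger_gap: 1.005
grasp_force: 0.0
```

```bash
python3 - <<'E'
from st import *
from fit import fit
o=st();c=camera("wrist");P,C=cloud(c,o);cv2.imwrite("pics/w2.png",c["img"])
s=cloud(camera("scene"));P2=np.vstack([P,s[0]]);C2=np.vstack([C,s[1]])
print(fit(P,C,.509,-.0914,.05,.043,.054),fit(P2,C2,.65,.028,.05,.045,.06))
E
```

```text
t 5.03 [590.  -25.  145.3] close 12.7deg z [ 0.009 -0.001 -1.   ] j6 [-0.16 -0.38] F [-1.9 -1.6  0.3] gap 1.01 g 0.0
(array([ 0.5069, -0.0873]), array([41.2, 35.9]), -77.0, array([ 0.5026, -0.0817,  0.0484])) (array([0.651 , 0.0318]), array([40.9, 35.6]), -77.5, array([0.6482, 0.0324, 0.0523]))
```

View pics/w2.png

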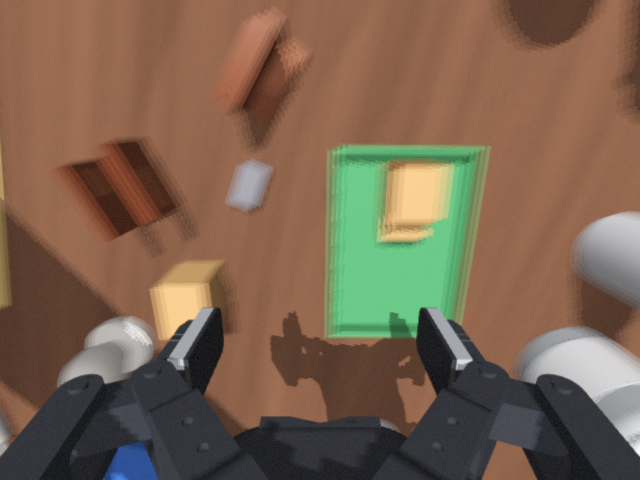

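Emit:
step_arm(increments=[[[-1,-30,-25,0,0,0,0],[-1,-62,-50,0,0,0,0],[-1,-62,-50,-20,0,0,0],[-1,-62,-50,-40,0,0,0],[-1,-62,-50,-40,0,0,0],[-1,-62,-50,-40,0,0,0]]])

```text
t: 5.63
position: [0.5237, -0.0747, 0.1011]
tcp_rot: [-0.001, 0.626, 0.78, -0.0]
contact_force: [0.4, -0.4, 0.6]
finger_gap: 1.002
grasp_force: 0.0
```

```bash
python3 st.py
```

```text
t 5.63 [523.7 -74.7 101.1] close 12.5deg z [-0.002  0.001 -1.   ] j6 [-0.27 -0.49] F [ 0.4 -0.4  0.6] gap 1.00 g 0.0
```

Emit:
step_arm(increments=[[[-1,-15,-16.5,0,0,0,0.003],[-1,-15,-16.5,-15,0,0,0.003],[-1,-15,-16.5,-40,0,0,0.003],[-1,-15,-16.5,-56,0,0,0.003],[-1,-15,-16.5,-64,0,0,0.003],[-1,-15,-16.5,-64,0,0,0.003],[1,-15,-16.5,-64,0,0,0.003],[1,-15,-16.5,-64,0,0,0.003],[1,-15,-16.5,-64,0,0,0.003],[1,-15,-16.5,-64,0,0,0.003],[1,-15,-16.5,-64,0,0,0.003],[1,-15,-16.5,-64,0,0,0.003]]])

```text
t: 6.63
position: [0.51, -0.0916, 0.0383]
tcp_rot: [0.001, 0.624, 0.781, 0.0]
contact_force: [-1.1, 0.4, 6.5]
finger_gap: 0.385
grasp_force: 60.4
```

```bash
python3 st.py
```

```text
t 6.63 [510.  -91.6  38.3] close 12.7deg z [ 0.002 -0.001 -1.   ] j6 [-0.31 -0.53] F [-1.1  0.4  6.5] gap 0.39 g 60.4
```

Emit:
step_arm(increments=[[[1,0,0,12,0,0,0],[1,0,0,35,0,0,0],[1,0,0,65,0,0,0],[1,20,5,75,0,0,0],[1,50,13,75,0,0,0],[1,80,21,75,0,0,0],[1,110,29,75,0,0,0],[1,140,37,75,0,0,0],[1,158,42,70,0,0,0],[1,158,42,50,0,0,0],[1,158,42,35,0,0,0],[1,158,42,35,0,0,0]]])

```text
t: 7.63
position: [0.665, -0.0487, 0.0692]
tcp_rot: [-0.002, 0.624, 0.781, -0.001]
contact_force: [-1.2, 0.2, -0.8]
finger_gap: 0.389
grasp_force: 59.7
```

```bash
python3 st.py
```

```text
t 7.63 [665.  -48.7  69.2] close 12.7deg z [-0.006  0.001 -1.   ] j6 [-0.18 -0.4 ] F [-1.2  0.2 -0.8] gap 0.39 g 59.7
```

Emit:
step_arm(increments=[[[1,0,0,-12,0,0,0],[1,0,0,-22,0,0,0],[1,0,0,-28,0,0,0],[1,0,0,-31,0,0,0],[1,0,0,-31,0,0,0],[1,0,0,-31,0,0,0]]])

```text
t: 8.13
position: [0.6669, -0.0495, 0.0424]
tcp_rot: [-0.0, 0.624, 0.781, -0.0]
contact_force: [-3.0, 0.2, 6.5]
finger_gap: 0.386
grasp_force: 60.6
```

```bash
python3 st.py
```

```text
t 8.13 [666.9 -49.5  42.4] close 12.7deg z [-0. -0. -1.] j6 [-0.18 -0.4 ] F [-3.   0.2  6.5] gap 0.39 g 60.6
```

Emit:
step_arm(increments=[[[-0.2,0,0,0,0,0,0],[-0.2,0,0,0,0,0,0],[-0.2,0,0,0,0,0,0],[-0.2,0,0,0,0,0,0],[-0.4,0,0,10,0,0,0],[-1,0,0,30,0,0,0],[-1,0,0,60,0,0,0],[-1,0,0,90,0,0,0],[-1,-40,7,90,0,0,0.12],[-1,-80,14,90,0,0,0.24],[-1,-110,20,90,0,0,0.3],[-1,-110,20,90,0,0,0.428]]])

```text
t: 9.13
position: [0.5486, -0.0275, 0.131]
tcp_rot: [-0.005, 0.444, 0.896, -0.001]
contact_force: [-1.1, -0.7, -0.9]
finger_gap: 1.001
grasp_force: 0.0
```

Emit:
step_arm(increments=[[[-1,-40,5,0,0,0,0],[-1,-80,11,0,0,0,0],[-1,-100,15,0,0,0,0],[-1,-100,15,0,0,0,0],[-1,-100,15,0,0,0,0],[-1,-100,15,0,0,0,0]]])

```text
t: 9.63
position: [0.459, -0.0147, 0.1322]
tcp_rot: [0.001, 0.446, 0.895, 0.0]
contact_force: [1.9, -0.3, 0.4]
finger_gap: 0.998
grasp_force: 0.0
```

```bash
python3 - <<'E'
from st import *
from fit import fit
o=st();c=camera("wrist");P,C=cloud(c,o);cv2.imwrite("pics/w3.png",c["img"])
s=cloud(camera("scene"));P2=np.vstack([P,s[0]]);C2=np.vstack([C,s[1]])
print(fit(P,C,.451,-.013,.045,.043,.054),fit(P2,C2,.451,-.013,.045,.043,.054),fit(P2,C2,.666,-.05,.05,.049,.06))
E
```

```text
t 9.63 [459.  -14.7 132.2] close 37.1deg z [ 0.003 -0.001 -1.   ] j6 [-0.18 -0.83] F [ 1.9 -0.3  0.4] gap 1.00 g 0.0
(array([ 0.4497, -0.0122]), array([57.6, 42. ]), -52.9, array([ 0.4476, -0.0124,  0.0484])) (array([ 0.4501, -0.0133]), array([59.6, 43.2]), -53.1, array([ 0.4478, -0.0126,  0.0483])) (array([ 0.6684, -0.0499]), array([44.9, 35. ]), -79.4, array([ 0.6751, -0.0565,  0.052 ]))
```

View pics/w3.png

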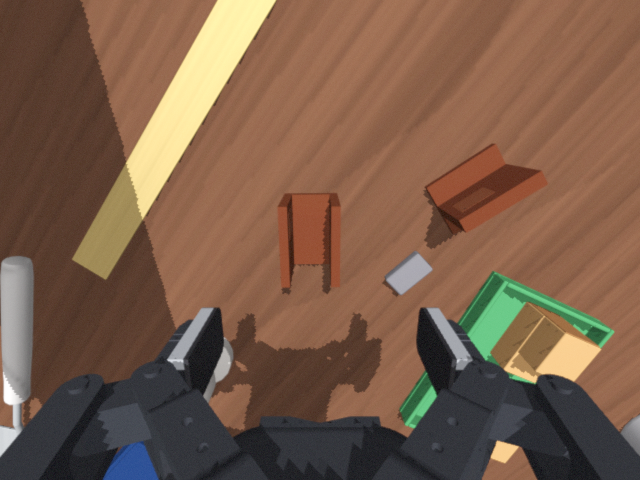

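Emit:
step_arm(increments=[[[-1,-9,2,-20,0,0,0],[-1,-9,2,-45,0,0,0],[-1,-9,2,-70,0,0,0],[-1,-9,2,-86,0,0,0],[-1,-9,2,-95,0,0,0],[-1,-9,2,-95,0,0,0],[1,-9,2,-95,0,0,0],[1,-9,2,-95,0,0,0],[1,-9,2,-95,0,0,0],[1,-9,2,-95,0,0,0],[1,-9,2,-95,0,0,0],[1,-9,2,-95,0,0,0]]])

```text
t: 10.73
position: [0.4492, -0.0126, 0.0374]
tcp_rot: [0.001, 0.446, 0.895, 0.0]
contact_force: [-0.6, -0.7, 5.1]
finger_gap: 0.458
grasp_force: 61.0
```

```bash
python3 st.py
```

```text
t 10.73 [449.2 -12.6  37.4] close 37.1deg z [ 0.002 -0.001 -1.   ] j6 [-0.18 -0.83] F [-0.6 -0.7  5.1] gap 0.46 g 61.0
```

Emit:
step_arm(increments=[[[1,0,0,12,0,0,0],[1,0,0,35,0,0,0],[1,0,0,65,0,0,0],[1,2,15,85,0,0,0],[1,7,45,85,0,0,-0.1],[1,11,75,85,0,0,-0.2],[1,16,110,85,0,0,-0.3],[1,21,145,85,0,0,-0.4],[1,26,180,85,0,0,-0.5],[1,31,215,85,0,0,-0.6],[1,36,250,85,0,0,-0.7],[1,41,285,85,0,0,-0.738]]])

```text
t: 11.73
position: [0.4889, 0.2744, 0.1218]
tcp_rot: [0.0, 0.74, 0.672, 0.0]
contact_force: [0.5, -0.6, -1.2]
finger_gap: 0.459
grasp_force: 60.9
```

Emit:
step_arm(increments=[[[1,5,35,0,0,0,0],[1,10,70,0,0,0,0],[1,15,105,0,0,0,0],[1,19,130,0,0,0,0],[1,19,130,0,0,0,0],[1,19,130,0,0,0,0]]])

```text
t: 12.23
position: [0.508, 0.4039, 0.1214]
tcp_rot: [0.0, 0.738, 0.675, 0.0]
contact_force: [-0.0, -0.1, -2.1]
finger_gap: 0.456
grasp_force: 60.9
```

```bash
python3 st.py
```

```text
t 12.23 [508.  403.9 121.4] close -5.1deg z [ 0.  0. -1.] j6 [0.57 0.65] F [-0.  -0.1 -2.1] gap 0.46 g 60.9
```

Down to z ≈ 41.5 (dx +1, dy +3, dz -80), then release.

Emit:
step_arm(increments=[[[1,1,3,-20,0,0,0],[1,1,3,-45,0,0,0],[1,1,3,-63,0,0,0],[1,1,3,-73,0,0,0],[1,1,3,-78,0,0,0],[1,1,3,-80,0,0,0],[1,1,3,-80,0,0,0],[1,1,3,-80,0,0,0]]])

```text
t: 12.9
position: [0.5099, 0.4054, 0.0423]
tcp_rot: [0.0, 0.739, 0.674, 0.001]
contact_force: [-0.9, 0.5, -2.3]
finger_gap: 0.458
grasp_force: 60.8
```

```bash
python3 st.py
```

```text
t 12.90 [509.9 405.4  42.3] close -5.2deg z [ 0.001  0.001 -1.   ] j6 [0.57 0.66] F [-0.9  0.5 -2.3] gap 0.46 g 60.8
```

Emit:
step_arm(increments=[[[1,0,0,-1,0,0,0],[1,0,0,-1,0,0,0],[-0.4,0,0,-1,0,0,0],[-0.4,0,0,-1,0,0,0],[-0.4,0,0,-1,0,0,0],[-0.4,0,0,-1,0,0,0],[-0.6,0,0,10,0,0,0],[-1,0,0,30,0,0,0],[-1,0,0,60,0,0,0],[-1,0,0,90,0,0,0],[-1,2,-35,90,0,0,0],[-1,4,-70,90,0,0,-0.1]]])

```text
t: 13.9
position: [0.5153, 0.3375, 0.1347]
tcp_rot: [0.001, 0.77, 0.638, 0.003]
contact_force: [1.0, -0.9, 0.0]
finger_gap: 0.998
grasp_force: 0.0
```

Emit:
step_arm(increments=[[[-1,2,-35,0,0,0,-0.05],[-1,4,-70,0,0,0,-0.1],[-1,6,-105,0,0,0,-0.118],[-1,8,-140,0,0,0,-0.118],[-1,10,-175,0,0,0,-0.118],[-1,13,-205,0,0,0,-0.118],[-1,15,-235,0,0,0,-0.118],[-1,15,-250,0,0,0,-0.118],[-1,15,-250,0,0,0,-0.118],[-1,15,-250,0,0,0,-0.118]]])

```text
t: 14.73
position: [0.5285, 0.0851, 0.1319]
tcp_rot: [-0.0, 0.808, 0.589, 0.0]
contact_force: [-0.2, 0.2, -0.2]
finger_gap: 1.003
grasp_force: 0.0
```

```bash
python3 - <<'E'
from st import *
from fit import fit
o=st();c=camera("wrist");P,C=cloud(c,o)
s=cloud(camera("scene"));P2=np.vstack([P,s[0]]);C2=np.vstack([C,s[1]])
print(fit(P,C,.53,.084,.045,.042,.054),fit(P2,C2,.53,.084,.045,.042,.054),fit(P2,C2,.51,.406,.05,.045,.06))
E
```

```text
t 14.73 [528.5  85.1 131.9] close -17.8deg z [ 0.001  0.    -1.   ] j6 [0.03 0.34] F [-0.2  0.2 -0.2] gap 1.00 g 0.0
(array([0.5286, 0.0856]), array([57.7, 11.7]), 70.8, array([0.5282, 0.086 , 0.0485])) (array([0.5299, 0.0845]), array([58.9, 14.9]), 71.6, array([0.5283, 0.0857, 0.0484])) (array([0.5125, 0.4025]), array([50., 44.]), -90.0, array([0.4994, 0.4027, 0.0492]))
```

Emit:
step_arm(increments=[[[-1,1,0,-20,0,0,-0.01],[-1,1,0,-45,0,0,-0.01],[-1,1,0,-70,0,0,-0.01],[-1,1,0,-86,0,0,-0.01],[-1,1,0,-95,0,0,-0.01],[-1,1,0,-95,0,0,-0.01],[1,1,0,-95,0,0,-0.01],[1,1,0,-95,0,0,-0.01],[1,1,0,-95,0,0,-0.01],[1,1,0,-95,0,0,-0.01],[1,1,0,-95,0,0,-0.01],[1,1,0,-95,0,0,-0.01]]])

```text
t: 15.83
position: [0.5296, 0.0856, 0.0368]
tcp_rot: [0.0, 0.811, 0.586, 0.0]
contact_force: [-2.5, 1.3, 6.4]
finger_gap: 0.144
grasp_force: 4.5
```

Emit:
step_arm(increments=[[[1,0,0,0,0,0,0],[1,0,0,0,0,0,0],[1,0,0,0,0,0,0]]])

```text
t: 16.08
position: [0.5295, 0.0856, 0.0369]
tcp_rot: [0.0, 0.811, 0.586, 0.0]
contact_force: [-1.3, 0.2, 4.9]
finger_gap: 0.107
grasp_force: 59.9
```

```bash
python3 st.py
```

```text
t 16.08 [529.5  85.6  36.9] close -18.3deg z [ 0.001  0.    -1.   ] j6 [0.03 0.35] F [-1.3  0.2  4.9] gap 0.11 g 59.9
```

Emit:
step_arm(increments=[[[1,0,0,12,0,0,0],[1,0,0,35,0,0,0],[1,0,0,65,0,0,0],[1,-2,15,85,0,0,0],[1,-5,45,85,0,0,0.05],[1,-8,75,85,0,0,0.1],[1,-11,105,85,0,0,0.15],[1,-14,135,85,0,0,0.2],[1,-18,170,85,0,0,0.229],[1,-22,205,85,0,0,0.229],[1,-25,232,85,0,0,0.229],[1,-27,244,85,0,0,0.229]]])

```text
t: 17.08
position: [0.5016, 0.333, 0.121]
tcp_rot: [-0.0, 0.738, 0.675, 0.0]
contact_force: [-0.0, -0.7, -2.8]
finger_gap: 0.103
grasp_force: 58.7
```

Emit:
step_arm(increments=[[[1,0,0,-10,0,0,0],[1,0,0,-30,0,0,0],[1,0,0,-45,0,0,0],[1,0,0,-45,0,0,0],[1,0,0,-45,0,0,0]]])

```text
t: 17.5
position: [0.5012, 0.3278, 0.0749]
tcp_rot: [-0.0, 0.738, 0.674, -0.002]
contact_force: [-0.1, 0.8, -1.9]
finger_gap: 0.101
grasp_force: 58.6
```

```bash
python3 st.py
```

```text
t 17.50 [501.2 327.8  74.9] close -5.2deg z [-0.003 -0.002 -1.   ] j6 [0.46 0.56] F [-0.1  0.8 -1.9] gap 0.10 g 58.6
```

Emit:
step_arm(increments=[[[1,1,2,-14,0,0,0],[1,1,2,-25,0,0,0],[1,1,2,-31,0,0,0],[1,1,2,-33,0,0,0],[1,1,2,-33,0,0,0],[1,1,2,-33,0,0,0]]])

```text
t: 18.0
position: [0.5034, 0.3315, 0.0436]
tcp_rot: [-0.0, 0.738, 0.675, 0.0]
contact_force: [-0.6, 0.2, -2.7]
finger_gap: 0.11
grasp_force: 58.8
```

```bash
python3 st.py
```

```text
t 18.00 [503.4 331.5  43.6] close -5.2deg z [ 0.  0. -1.] j6 [0.47 0.56] F [-0.6  0.2 -2.7] gap 0.11 g 58.8
```

Emit:
step_arm(increments=[[[1,0,0,-2,0,0,0],[1,0,0,-2.7,0,0,0],[1,0,0,-2.7,0,0,0],[0,0,0,-2.7,0,0,0],[0,0,0,-2.7,0,0,0],[0,0,0,-2.7,0,0,0],[0,0,0,-2.7,0,0,0],[0,0,0,10,0,0,0],[-0.5,0,0,30,0,0,0],[-1,0,0,60,0,0,0],[-1,0,0,95,0,0,0],[-1,-3,-35,100,0,0,0]]])

```text
t: 19.0
position: [0.5053, 0.3025, 0.1493]
tcp_rot: [0.001, 0.737, 0.676, 0.007]
contact_force: [2.7, 0.6, 1.3]
finger_gap: 0.994
grasp_force: 0.0
```

Emit:
step_arm(increments=[[[-1,-4,-35,0,0,0,0.05],[-1,-8,-70,0,0,0,0.09],[-1,-12,-105,0,0,0,0.09],[-1,-16,-140,0,0,0,0.09],[-1,-20,-175,0,0,0,0.09],[-1,-24,-210,0,0,0,0.09],[-1,-28,-245,0,0,0,0.09],[-1,-32,-280,0,0,0,0.09],[-1,-36,-315,0,0,0,0.09],[-1,-40,-350,0,0,0,0.09],[-1,-44,-370,0,0,0,0.09],[-1,-44,-370,0,0,0,0.09]]])

```text
t: 20.0
position: [0.4562, -0.0769, 0.1436]
tcp_rot: [0.001, 0.708, 0.706, -0.0]
contact_force: [0.5, 1.0, 0.0]
finger_gap: 1.005
grasp_force: 0.0
```

```bash
python3 - <<'E'
from st import *
from fit import fit
o=st();c=camera("wrist");P,C=cloud(c,o);cv2.imwrite("pics/w4.png",c["img"])
s=cloud(camera("scene"));P2=np.vstack([P,s[0]]);C2=np.vstack([C,s[1]])
print(fit(P2,C2,.4445,-.1655,.045,.004,.07),fit(P,C,.4445,-.1655,.045,.053,.07),fit(P2,C2,.503,.331,.05,.046,.06))
E
```

```text
t 20.00 [456.2 -76.9 143.6] close -0.2deg z [ 0.001 -0.001 -1.   ] j6 [-0.32 -0.31] F [0.5 1.  0. ] gap 1.01 g 0.0
(array([ 0.4445, -0.1643]), array([56.4, 50.9]), -52.6, array([ 0.444 , -0.1547,  0.0468])) (array([ 0.443 , -0.1625]), array([37., 36.]), 0.0, array([ 0.4421, -0.1597,  0.0598])) (array([0.5054, 0.3285]), array([56.7, 11.6]), 86.3, array([0.5049, 0.328 , 0.0497]))
```

View pics/w4.png

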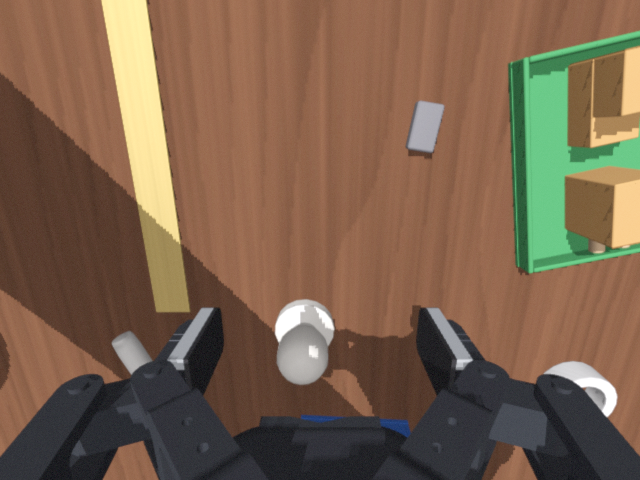

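Emit:
step_arm(increments=[[[-1,-5,-35,0,0,0,0],[-1,-9,-65,0,0,0,0],[-1,-12,-88,0,0,0,0],[-1,-12,-88,0,0,0,0],[-1,-12,-88,0,0,0,0]]])

```text
t: 20.52
position: [0.4446, -0.161, 0.1433]
tcp_rot: [-0.0, 0.707, 0.707, 0.0]
contact_force: [0.9, 0.5, -0.4]
finger_gap: 0.998
grasp_force: 0.0
```

```bash
python3 st.py
```

```text
t 20.52 [ 444.6 -161.   143.3] close -0.1deg z [ 0.  0. -1.] j6 [-0.49 -0.49] F [ 0.9  0.5 -0.4] gap 1.00 g 0.0
```

Emit:
step_arm(increments=[[[-1,0,-4,-20,0,0,0],[-1,0,-4,-45,0,0,0],[-1,0,-4,-70,0,0,0],[-1,0,-4,-92,0,0,0],[-1,0,-4,-103,0,0,0],[-1,0,-4,-103,0,0,0],[0.3,0,-4,-103,0,0,0],[1,0,-4,-103,0,0,0],[1,0,-4,-103,0,0,0],[1,0,-4,-103,0,0,0],[1,0,-4,-103,0,0,0],[1,0,-4,-103,0,0,0]]])

```text
t: 21.52
position: [0.4447, -0.1653, 0.0416]
tcp_rot: [0.001, 0.707, 0.707, 0.0]
contact_force: [-0.4, 2.3, 8.6]
finger_gap: 0.447
grasp_force: 59.3
```

```bash
python3 st.py
```

```text
t 21.52 [ 444.7 -165.3   41.6] close -0.0deg z [ 0.001 -0.    -1.   ] j6 [-0.5 -0.5] F [-0.4  2.3  8.6] gap 0.45 g 59.3
```

Emit:
step_arm(increments=[[[1,0,0,8,0,0,0],[1,0,0,22,0,0,0],[1,0,0,42,0,0,0],[1,0,0,60,0,0,0],[1,3,-12,65,0,0,0],[1,8,-36,65,0,0,0],[1,14,-62,65,0,0,0],[1,21,-90,65,0,0,0],[1,28,-118,65,0,0,0],[1,34,-146,65,0,0,0],[1,40,-172,65,0,0,0],[1,43,-185,65,0,0,0]]])

```text
t: 22.52
position: [0.4883, -0.355, 0.1056]
tcp_rot: [0.002, 0.708, 0.707, -0.0]
contact_force: [0.6, -0.4, -1.2]
finger_gap: 0.445
grasp_force: 60.6
```

Emit:
step_arm(increments=[[[1,0,0,0,0,0,0],[1,0,0,0,0,0,0],[1,0,0,-10,0,0,0],[1,0,0,-25,0,0,0],[1,0,0,-40,0,0,0],[1,0,0,-50,0,0,0],[1,0,0,-50,0,0,0],[1,0,0,-50,0,0,0]]])

```text
t: 23.18
position: [0.4865, -0.3489, 0.0545]
tcp_rot: [-0.001, 0.707, 0.707, -0.0]
contact_force: [0.2, -0.5, -1.2]
finger_gap: 0.442
grasp_force: 60.5
```

```bash
python3 st.py
```

```text
t 23.18 [ 486.5 -348.9   54.5] close 0.0deg z [-0.002  0.002 -1.   ] j6 [-0.74 -0.74] F [ 0.2 -0.5 -1.2] gap 0.44 g 60.5
```

Emit:
step_arm(increments=[[[1,0,0,-4,0,0,0],[1,0,0,-7,0,0,0],[1,0,0,-9,0,0,0],[1,0,0,-9,0,0,0],[1,0,0,-9,0,0,0]]])

```text
t: 23.6
position: [0.4873, -0.3504, 0.0464]
tcp_rot: [0.0, 0.707, 0.707, -0.0]
contact_force: [-0.6, 0.0, -1.5]
finger_gap: 0.447
grasp_force: 60.5
```

```bash
python3 st.py
```

```text
t 23.60 [ 487.3 -350.4   46.4] close -0.0deg z [ 0. -0. -1.] j6 [-0.74 -0.74] F [-0.6  0.  -1.5] gap 0.45 g 60.5
```

Emit:
step_arm(increments=[[[1,0,0,-0.9,0,0,0],[1,0,0,-0.9,0,0,0],[0,0,0,-0.9,0,0,0],[-0.4,0,0,-0.9,0,0,0],[-0.8,0,0,-0.9,0,0,0],[-0.8,0,0,-0.9,0,0,0],[-0.8,0,0,-0.9,0,0,0],[-0.8,0,0,15,0,0,0],[-0.8,0,0,40,0,0,0],[-0.8,0,0,80,0,0,0],[-1,0,0,120,0,0,0],[-1,0,0,150,0,0,0]]])

```text
t: 24.6
position: [0.4877, -0.3508, 0.1993]
tcp_rot: [0.001, 0.707, 0.707, 0.0]
contact_force: [0.7, -0.9, 0.1]
finger_gap: 1.002
grasp_force: 0.0
```

Emit:
step_arm(increments=[[[-1,-20,35,10,0,0,0],[-1,-40,70,20,0,0,0],[-1,-60,105,20,0,0,0],[-1,-60,130,20,0,0,0],[-1,-60,130,20,0,0,0],[-1,-60,130,20,0,0,0],[-1,-60,130,20,0,0,0]]])

```text
t: 25.18
position: [0.4279, -0.221, 0.2166]
tcp_rot: [0.001, 0.707, 0.707, -0.0]
contact_force: [-0.8, 0.4, 0.2]
finger_gap: 1.0
grasp_force: 0.0
```

```bash
python3 - <<'E'
from st import *
from fit import fit
o=st();cw=camera("wrist");s=camera("scene");d=camera("side")
ps=[cloud(cw,o),cloud(s),cloud(d)];P=np.vstack([a for a,_ in ps]);C=np.vstack([b for _,b in ps])
for n,a in dict(lap=(.651,.032,.05,.048,.06),dow=(.668,-.05,.045,.048,.06),chan=(.51,.405,.04,.045,.06),tee=(.503,.331,.04,.048,.06),head=(.487,-.35,.045,.06,.075),mug=(.692,.222,.042,.06,.1)).items(): print(n,*fit(P,C,*a))
a=cv2.resize(s["img"][100:340,100:500],(800,480));cv2.imwrite("pics/end_scene.png",a)
cv2.imwrite("pics/end_side.png",d["img"])
E
```

```text
t 25.18 [ 427.9 -221.   216.6] close 0.0deg z [ 0.001 -0.001 -1.   ] j6 [-0.62 -0.62] F [-0.8  0.4  0.2] gap 1.00 g 0.0
lap [0.6514 0.0306] [38.4 34.5] -77.9 [0.6509 0.0288 0.0505]
dow [ 0.6676 -0.0497] [47.7 38. ] -78.2 [ 0.659  -0.0592  0.0514]
chan [0.5126 0.404 ] [56.2 43.3] 88.3 [0.4997 0.4014 0.0493]
tee [0.5062 0.329 ] [59.5 11.3] 84.0 [0.5048 0.3275 0.0503]
head [ 0.488  -0.3495] [36. 35.] -90.0 [ 0.4871 -0.3491  0.0639]
mug [0.6926 0.2232] [75.2 73. ] -73.3 [0.692  0.2195 0.0718]
```

View pics/end_scene.png

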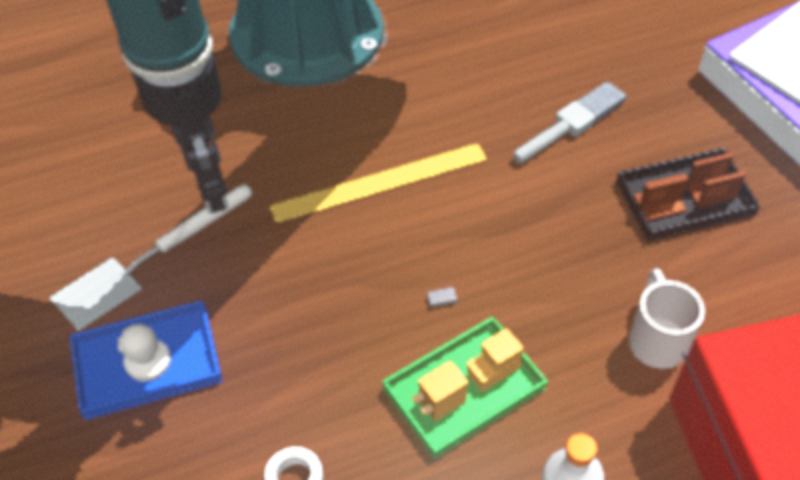

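View pics/end_side.png

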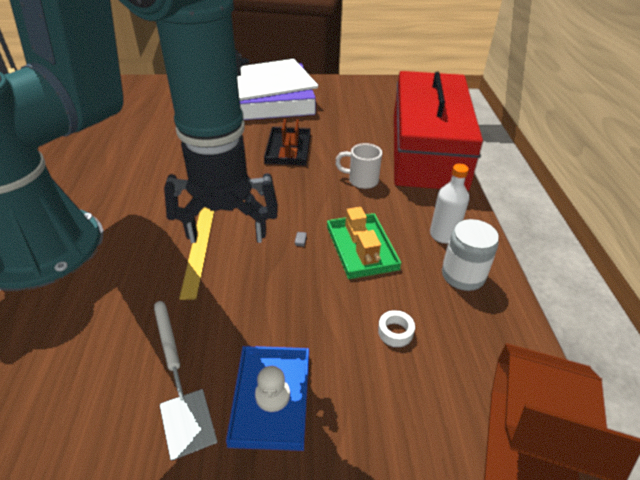

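All five pieces stand upright in their trays: pine in green at (465,375), steel in black at (690,190), and the head in blue at (143,350) in the scene crop. The mug has not moved, so I am handing in.

```bash
python3 -c "
from workcell import *
print(job_done())"
```

```text
the job is handed in; nothing more can be done
None
```

The job is handed in at about 25 s of the 120 s: the final pictures show both pine offcuts in the green tray, both steel offcuts in the black tray and the plaster head in the blue tray, all upright, with the mug where it was.

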